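# Zero the dial gauge, index the flange three clicks and hold it

### The arm

A 6-joint arm with a two-finger parallel gripper is mounted at the origin on the work surface. World frame = base frame: x ahead of the robot, y to its left, z up, the work surface at z = 0. Lengths are in m, angles in rad, forces in N, time in s.
With the tool pointing down it reaches from about 0.25 to 0.775 m from the base axis. Payload 4 kg.
Tool frame: the origin (TCP) lies at the centre of the arm's flange, where the gripper is bolted on; the fingertips stand 173 mm ahead of it and the grasp point (between the pads) lies 155 mm ahead of it; z points along the fingers, y is the line along which they close (so a half turn about z gives the same grasp; the last joint's range is limited). The gripper opens to 85 mm and grips with 20 to 120 N. Pads are 22 mm wide; open, the fingers measure 114 mm over their backs; the gripper's body (76 mm by 85 mm) begins 54 mm behind the grasp point. The pads swing forward as they close: fully open they stand 13 mm farther back than shut.
Start: joints at [-1.254, 0.087, 1.371, -0, 1.684, -0.103], TCP at [0.224, -0.502, 0.405] pointing down, gripper open.
Joint ranges: [-3.1, 3.1], [-0.76, 2.03], [0.27, 2.55], [-1.08, 4.22], [0.17, 2.65], [-2.57, 2.57]. Speed limits (rad/s): [2.79, 2.79, 3.14, 3.14, 3.14, 3.14].

### API

Orientations are given as a 3x3 rotation matrix whose columns are the frame's x, y, z axes.
In Python, from station import ctrl gives the robot as it stands. The module is installed in compiled form; this text tells all that it offers.
- The arm moves only by the shell command python3 -m jog 'ROWS' [FORCE]. ROWS is JSON, a list of rows, each a list of 7 numbers: the shift along the tool's x, y, z in mm, then the turn, a rotation vector about the tool's x, y, z in degrees, then the closure in counts, from 0 (fully open) to 255 (shut). In form: [[tx, ty, tz, rx, ry, rz, hand], ...]. A call has exactly 10 rows; each row shifts and turns the commanded pose from where the row before left it, along the tool's axes as they then stand; what a row does not reach is not made up. A row lasts 1/8 s, in which the tool goes at most 62.5 mm and 10.7 degrees, less where a joint would pass 70% of its speed; a pose out of reach is approached as far as the arm can. A call with a gripper value outside its range is refused whole. The fingers move at their own pace and stop on an object; FORCE is the grip in N (left out, the last holds). Time passes only in rows, so rows that do not move let the fingers close, or fill a call up. It gives the time, the measured TCP pose, the force, the opening and the grip force at its end, in the units of the state.
- ctrl.observe(): the state, without advancing time (a new reading comes with each control period).
- ctrl.snapshot(name): name is "side" or "top"; returns the picture (400x640x3 uint8, blue, green, red); there is no depth.
- ctrl.calibration(name): a dict with "vfov" (degrees; the focal length in pixels is half the picture's height over the tangent of half this angle, whatever the lens; pixels are square), "cx", "cy" (the principal point, pixels), "R" (3x3) and "t" (3): a world point X has camera coordinates R X + t. Camera axes: x right, y down, z forward; pixel columns grow to the right and rows downward; lengths in m; the calibration is good to about 2 mm. A picture is of the moment at which its call begins. calibration takes no time and is no camera call.
- ctrl.finish_job(): hands the job in; it is judged then, once.
The state is a dict: "clock": time; "joint_positions": joint angles; "joint_vel": joint speeds; "joint_torque": joint torques, N m; "position": TCP position; "ee_rot": TCP orientation; "ft_force": force on the tool from outside, world axes, zero at the start; "moment": the same for the moment, N m; "gripper_width": finger opening in m; "grasp_force": force on a finger pad.
Only numpy, scipy, OpenCV 4.12 (cv2) and the standard library are available. Lean on these libraries where they do the work, as an engineer would, in place of code of your own. Each camera call takes 0.05 s, during which the arm holds its last target. There are 200 camera calls.

### The job

We are checking the runout of the flange on the indexing fixture. First turn the dial gauge's bezel until the red zero mark lies under the pointer, and let go of it; then take the fixture's black hand knob and turn it clockwise (seen from above), counting three clicks, until the spindle sits in the third stop from where it stands, without turning it backwards a click or running past that stop. Finish still gripping the knob, holding it steady in the third stop while I read the gauge, and leave the other things on the bench alone.

Things in the scene. Friction and masses are not known exactly. Their poses are not given: they have to be found in the camera images.
- fixture: Indexing fixture bolted to the bench: blue base plate 150 x 215 x 14 mm (85 mm to +y, 130 mm to -y of the origin), round housing, vertical spindle carrying index plate, flange and knob. A spring-loaded brass roller in a steel block (86 mm high, on the -y side) drops between the index plate's pins and makes the stops. Origin on the spindle axis at bench level, z up; yaw within 20 degrees.
- knob: Black knurled round hand knob, 42 mm in diameter, 28 mm high, on top of the spindle; turning it turns the flange. Origin on the spindle axis at its underside, 116 mm above the bench (top at 144 mm); z up, x along the white line on its top, turning with it. Under it an 18 mm neck and a free gap of 14 mm or more; nothing within reach of the fingers round it stands higher than 112 mm.
- spindle (a joint): Angle of spindle and knob, rad, growing clockwise seen from above. 0 at the start, which is itself a stop; the next stops are 20 degrees apart: 0.349, 0.698, 1.047 (the third). No end stop. The detent resists with about 0.2 N m on leaving a stop, flips over half way and then pulls on into the next stop about as strongly; it locates the spindle but does not lock it.
- gauge: Dial gauge, face up on a magnetic stand, fixed. ITS ORIGIN IS NOT AT THE GAUGE but on the fixture's spindle axis at bench level. Along this frame's y: plunger and stem (8 mm thick, at height 87 mm) from 48 to 86 mm, gauge body 54 mm across (79 to 99 mm high) and bezel centred at 113 mm, cap to 150 mm, then column (top at 85 mm) and magnetic base centred at 171 mm.
- bezel: Knurled steel rim of the dial gauge, 58 mm in diameter, 12 mm high, 99 to 111 mm above the bench; it turns with the white dial about its vertical axis and stays where it is left (friction about 0.04 N m). Best pinched across the line to the knob, so that the fingers clear the stem. Origin on its axis at its underside; z up, x towards the red zero mark.
- dial (a joint): Angle of bezel and dial, rad, growing counterclockwise seen from above; 0 when the zero mark points along the stem to the spindle axis. The gauge reads zero when it equals joint pointer.
- pointer (a joint): Angle of the gauge's black pointer, rad, growing counterclockwise seen from above from the same direction; it stays still when the bezel turns. At the start the zero mark stands 0.25 to 1.4 rad counterclockwise of it. The long thin end reads; the short thick end is its tail.
- zero_mark (a point): Point on the red zero mark, 20 mm from the dial's axis, on the dial that turns with the bezel (dial of 50 divisions, 7.2 degrees each).
- pointer_tip (a point): Tip of the reading end of the pointer, 20 mm from the dial's axis.
- spare_flange: Loose aluminium ring flange 96 mm across, 14 mm high, lying on the bench; origin at the centre of its underside. To be left alone.
- caliper: Digital caliper lying on the bench, 200 mm long, 12 mm high; origin at the middle of its underside, beam along x. To be left alone.
- wrench: Steel wrench lying on the bench, 160 mm long, along x; origin at its middle. To be left alone.
- screwdriver: Screwdriver with yellow handle lying on the bench, 200 mm long, along x; origin at its middle. To be left alone.
- oil_bottle: Small white oil bottle with red cap, 52 mm across, 140 mm high, standing; origin at the centre of its underside. To be left alone.
- mug: White mug, 80 mm across, 95 mm high, standing; origin at the centre of its underside. To be left alone.
- tape_roll: Yellow roll of tape lying flat, 100 mm across, 48 mm high; origin at the centre of its underside. To be left alone.
- datum_hole (a point): Centre of the red-ringed hole, one of six, on top of the aluminium flange, 38.5 mm from the spindle axis, 94 mm above the bench; it turns with the knob. Flange 96 mm across, 80 to 94 mm above the bench, its raised middle 58 mm across to 98 mm. Below it the steel index plate with 18 pins, 132 mm across, 65 to 77 mm above the bench.

How it is judged:
On the way, in this order (a step that is already met when the one before it is completed fails the run):
1. the gauge reads zero and the bezel has been let go, the spindle still in its first position (horizontal distance between zero_mark and pointer_tip below 0.0025 m and contact force between the fingers and bezel below 0.3 N and value of joint spindle between -0.1 and 0.1 rad), for 0.2 s.
2. the spindle stands in the third stop with the knob gripped (value of joint spindle between 0.967 and 1.127 rad and contact force between the fingers and knob above 4 N), for 0.2 s.
At the end, for the whole second after the job is handed in: The gauge still reads zero (zero mark within 2.5 mm, about one division, of the pointer tip), the spindle rests in the third stop (1.047 rad, within 0.08 rad) and does not move, the fingers still grip the knob (more than 4 N) and no longer touch the bezel (all of step 2 and horizontal distance between zero_mark and pointer_tip below 0.0025 m and velocity of joint spindle between -0.1 and 0.1 rad/s and contact force between the fingers and bezel below 0.3 N); the arm keeps its last pose, push and grip.
It fails at once if the knob is turned past the third stop towards the fourth (value of joint spindle above 1.23 rad).
It fails at once if the knob is turned backwards a click (value of joint spindle below -0.18 rad).
It fails at once if something else on the bench is shoved or knocked over (distance of any of spare_flange, caliper, wrench, screwdriver, oil_bottle, mug, tape_roll from where it was at the start of the episode above 0.02 m or angle between any of oil_bottle, mug's own z axis and vertical above 0.5 rad).
It also fails if it takes over 58 s, if anything falls off the work surface, if the arm or the gripper's body presses on something with over 40 N, if the wrist force passes 120 N, or if a joint passes its speed limit or range.

## Working session

There is one attempt and no reset: what is moved stays moved. The work goes in short steps, Python scripts to look and compute and a shell command to move; the robot and the scene stay as the last step left them, time stands still between calls to the robot, and variables do not carry over. Pictures are saved under pics/ and viewed, at most 10 in all, crops included, and the job is handed in when it is done.

```bash
mkdir -p pics; python3 - <<'E'
from station import ctrl
import cv2,numpy as np
for n in("top","side"):
    cv2.imwrite(f"pics/{n}0.png",ctrl.snapshot(n)); c=ctrl.calibration(n); print(n,c)
s=ctrl.observe(); print(s["clock"],s["position"],s["ee_rot"],s["gripper_width"])
E
```

```text
top {'vfov': 46.16202687614815, 'cx': 305.0203476588297, 'cy': 197.87946766799914, 'R': array([[-0.01611954, -0.99985026,  0.00629365],
       [-0.9982626 ,  0.01573653, -0.05678148],
       [ 0.05667394, -0.00719801, -0.99836679]]), 't': array([-0.02285882,  0.56176272,  1.30177125])}
side {'vfov': 48.436434822908026, 'cx': 325.38469756023795, 'cy': 192.6077691946973, 'R': array([[-0.76358901, -0.6456802 , -0.00537596],
       [-0.47752776,  0.5702949 , -0.66837936],
       [ 0.4346252 , -0.50779996, -0.74380114]]), 't': array([0.41747028, 0.35100962, 1.07065687])}
0.1 [ 0.22413462 -0.502162    0.40361567] [[ 9.13167121e-01  4.07584836e-01 -6.41562444e-04]
 [ 4.07585281e-01 -9.13165001e-01  1.97990075e-03]
 [ 2.21125151e-04 -2.06947167e-03 -9.99997834e-01]] 0.08540897004636182
```

View pics/top0.png

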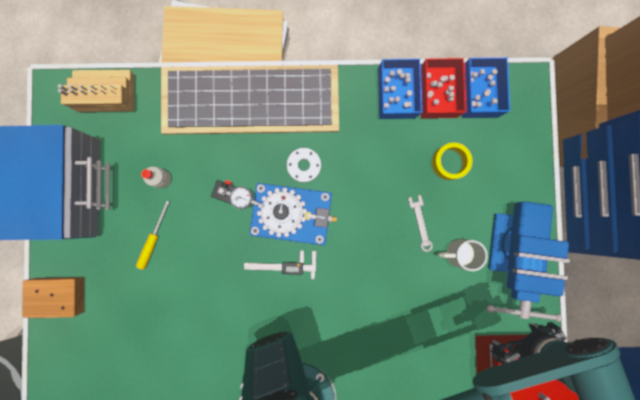

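View pics/side0.png

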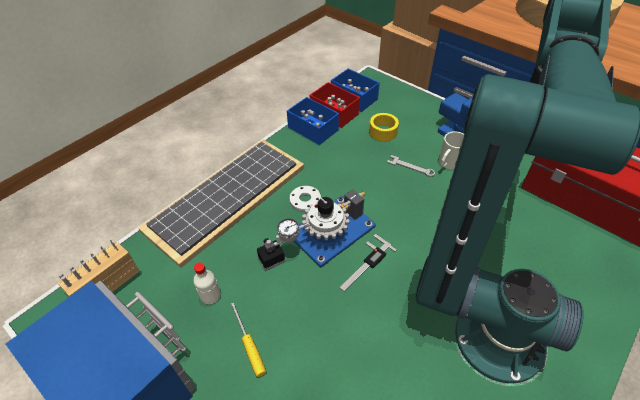

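The top view shows the knob near (281,212) and the gauge near (241,197). In the side view the knob is near (326,205) and the gauge near (288,229). I'll enlarge both.

```bash
cat > h.py <<'E'
from station import ctrl
import cv2,numpy as np
def cam(n):
    c=ctrl.calibration(n); return c,200/np.tan(np.radians(c["vfov"]/2))
def ray(n,u,v,z):
    c,f=cam(n); d=c["R"].T@np.array([(u-c["cx"])/f,(v-c["cy"])/f,1]); o=-c["R"].T@c["t"]
    return o+d*(z-o[2])/d[2]
def proj(n,X):
    c,f=cam(n); p=c["R"]@np.asarray(X,float)+c["t"]; return np.array([c["cx"]+f*p[0]/p[2],c["cy"]+f*p[1]/p[2]])
def rectify(n,X,z,half,s):  # plane z metric view: up = +x world, left = +y
    q=np.array([[X[0]+half,X[1]+half],[X[0]+half,X[1]-half],[X[0]-half,X[1]-half],[X[0]-half,X[1]+half]])
    src=np.float32([proj(n,[*a,z]) for a in q]); dst=np.float32([[0,0],[s,0],[s,s],[0,s]])
    return cv2.warpPerspective(ctrl.snapshot(n),cv2.getPerspectiveTransform(src,dst),(s,s),flags=cv2.INTER_CUBIC)
E
python3 - <<'E'
from h import *
for n,k,b in(("top",(281,212),(241,197)),("side",(326,205),(288,229))):
    print(n,ray(n,*k,.144),ray(n,*b,.108))
t=cv2.imread("pics/top0.png");s=cv2.imread("pics/side0.png")
a=cv2.resize(t[165:255,205:340],None,fx=5.9,fy=5.9,interpolation=cv2.INTER_CUBIC)[:300*2]
cv2.imwrite("pics/tc.png",a)
b=cv2.resize(s[180:270,250:380],None,fx=6,fy=6,interpolation=cv2.INTER_CUBIC)
cv2.imwrite("pics/sc.png",b)
E
```

```text
top [0.51924775 0.03044449 0.144     ] [0.56103824 0.1358674  0.108     ]
side [0.51119501 0.03831517 0.144     ] [0.55405171 0.14139553 0.108     ]
```

View pics/tc.png

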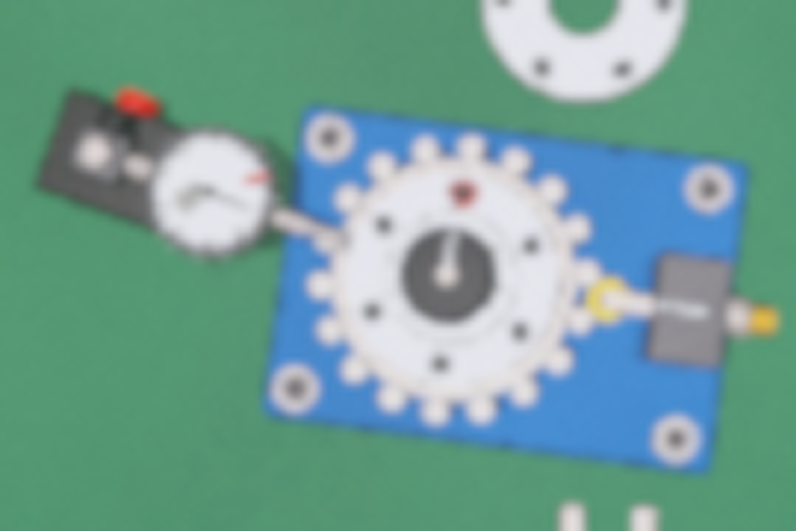

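View pics/sc.png

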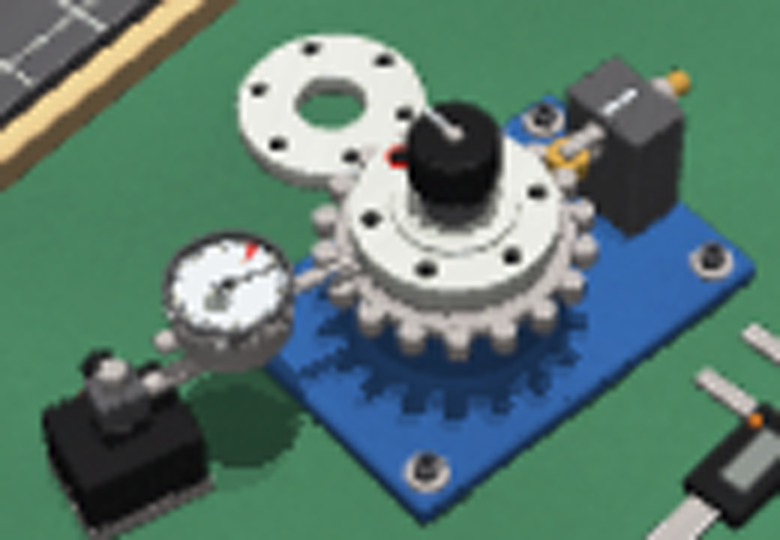

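The top crop shows the knob top at about (448,275), bezel (213,192), red mark (258,179) and pointer tip near (250,205). In the side crop the knob top is at (455,133), bezel top (229,283), red mark (252,250) and pointer tip (278,265).

```bash
python3 - <<'E'
from h import *
import h
T=lambda u,v:(205+(u+.5)/5.9-.5,165+(v+.5)/5.9-.5)
S=lambda u,v:(250+(u+.5)/6-.5,180+(v+.5)/6-.5)
def ang(p,c): return np.degrees(np.arctan2(p[1]-c[1],p[0]-c[0]))
for n,F,k,b,z,p,ta in(("top",T,(448,275),(213,192),(258,179),(250,205),(185,203)),("side",S,(455,133),(229,283),(252,250),(278,265),(212,298))):
    K=ray(n,*F(*k),.144);B=ray(n,*F(*b),.110);Z=ray(n,*F(*z),.108);P=ray(n,*F(*p),.108);A=ray(n,*F(*ta),.108)
    print(n,"knob",K.round(4),"bez",B.round(4),"dist",np.hypot(*(B-K)[:2]).round(4),"stem",ang(K,B),"zero",ang(Z,B),np.hypot(*(Z-B)[:2]),"ptr",ang(P,B),ang(P,A))
# red-mask centroid & bezel circle
for n,F,b in(("top",T,(213,192)),("side",S,(229,283))):
    im=cv2.imread(f"pics/{n}0.png").astype(int);m=(im[...,2]-im[...,1]>40)&(im[...,2]-im[...,0]>40)
    ys,xs=np.nonzero(m);u,v=F(*b);k=np.hypot(xs-u,ys-v)<12
    w=(im[...,2]-im[...,1])[ys[k],xs[k]]
    r=[np.average(xs[k],weights=w),np.average(ys[k],weights=w)];print(n,"red",r,ray(n,*r,.108).round(4))
E
```

```text
top knob [0.5213 0.0316 0.144 ] bez [0.5606 0.1364 0.11  ] dist 0.1119 stem -110.55526805551352 zero -74.19813722634349 0.0204528157986663 ptr -110.1814551390956 -92.67015332196668
side knob [0.5196 0.0307 0.144 ] bez [0.5585 0.1375 0.11  ] dist 0.1136 stem -109.98819242717033 zero -73.9563828774773 0.0217054522775223 ptr -111.00400890613291 -106.91430340622891
top red [np.float64(248.48888888888888), np.float64(195.0)] [0.566  0.1163 0.108 ]
side red [np.float64(291.32032854209444), np.float64(221.12320328542094)] [0.5653 0.1168 0.108 ]
```

```bash
cat >> h.py <<'E'
def to(x,y,z,head):
    s=ctrl.observe();R=s["ee_rot"];d=R.T@(np.array([x,y,z])-s["position"])*1e3
    h=np.degrees(np.arctan2(R[1,1],R[0,1]))
    print("t",round(s["clock"],2),"pos",s["position"].round(4),"head",h.round(2),"tool d mm",d.round(1),"rz",round(-((head-h+180)%360-180),2),"tilt",np.degrees(R[:2,2]).round(2),"w",s["gripper_width"].round(4),"F",s["ft_force"].round(1),"M",s["moment"].round(2),"g",s["grasp_force"])
E
python3 -m jog '[[45,-35,0,0,0,0,0],[45,-35,0,0,0,0,0],[45,-35,0,0,0,0,0],[45,-35,0,0,0,0,0],[45,-35,0,0,0,0,0],[45,-35,0,0,0,0,0],[45,-35,0,0,0,0,0],[45,-35,0,0,0,0,0],[45,-35,0,0,0,0,0],[45,-35,0,0,0,0,0]]' 20
python3 -c "
from h import *
to(.5596,.137,.30,-2)"
```

```text
clock: 1.35
position: [0.4929, 0.0026, 0.4043]
ee_rot: [[0.913, 0.408, -0.0], [0.408, -0.913, -0.0], [-0.001, 0.0, -1.0]]
ft_force: [0.3, -0.1, 0.3]
gripper_width: 0.0853
grasp_force: 0.0Traceback (most recent call last):
  File "<string>", line 3, in <module>
    to(.5596,.137,.30,-2)
    ~~^^^^^^^^^^^^^^^^^^^
  File "h.py", line 17, in to
    print("t",round(s["clock"],2),"pos",s["position"].round(4),"head",h.round(2),"tool d mm",d.round(1),"rz",round(-((head-h+180)%360-180),2),"tilt",np.degrees(R[:2,2]).round(2),"w",s["gripper_width"].round(4),"F",s["ft_force"].round(1),"M",s["moment"].round(2),"g",s["grasp_force"])
                                                                                                                                                                                      ^^^^^^^^^^^^^^^^^^^^^^^^
AttributeError: 'float' object has no attribute 'round'
```

```bash
sed -i 's/s\["gripper_width"\].round(4)/round(s["gripper_width"],4)/' h.py
python3 -m jog '[[39,-32,0,0,0,0,0],[39,-32,0,0,0,0,0],[38,-31.5,0,0,0,0,0],[0,0,17,0,0,-10,0],[0,0,17,0,0,-10,0],[0,0,17,0,0,-10,0],[0,0,17,0,0,-10,0],[0,0,17,0,0,-10,0],[0,0,17,0,0,-10,0],[0,0,0,0,0,-4,0]]' 20
python3 - <<'E'
from h import *
to(.5596,.137,.264,-2)
cv2.imwrite("pics/t1.png",ctrl.snapshot("top"));cv2.imwrite("pics/s1.png",ctrl.snapshot("side"))
a=rectify("side",(.5596,.137),.108,.06,480)
b=cv2.resize(cv2.imread("pics/s1.png")[130:280,220:340],(384,480),interpolation=cv2.INTER_CUBIC)
cv2.imwrite("pics/c1.png",np.hstack([a[:,:400],b]))
E
```

```text
clock: 2.6
position: [0.5587, 0.1352, 0.2998]
ee_rot: [[0.031, 1.0, -0.005], [1.0, -0.031, -0.001], [-0.001, -0.005, -1.0]]
ft_force: [0.2, -0.4, -0.5]
gripper_width: 0.0853
grasp_force: 0.0
t 2.6 pos [0.5587 0.1352 0.2998] head -1.78 tool d mm [ 1.9  1.  35.7] rz 0.22 tilt [-0.31 -0.05] w 0.0853 F [ 0.2 -0.4 -0.5] M [-0.04 -0.04 -0.07] g 0.0
```

View pics/c1.png

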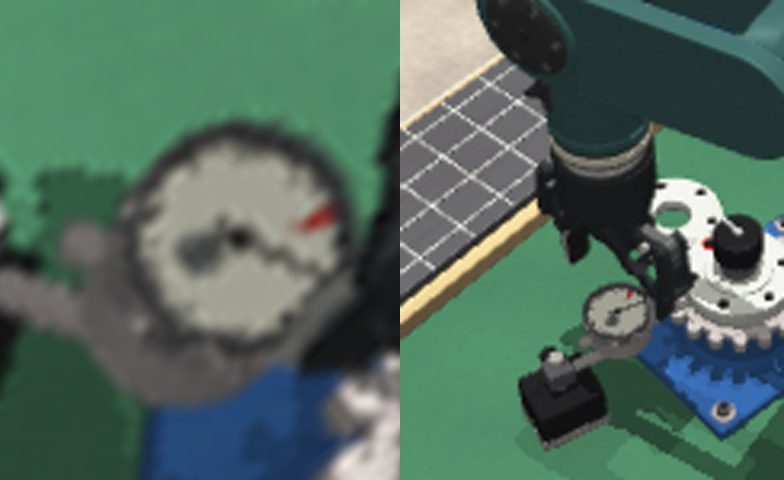

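The rectified crop (4 px/mm) shows the dial centre at (240,237), the pointer tip near (318,274) and the red mark at (318,217). The gauge needs about 37–38° clockwise, and the fingers straddle it well. Next I descend and pinch.

```bash

python3 -m jog '[[2,1,6,0,0,0,0],[0,0,10,0,0,0,0],[0,0,10,0,0,0,0],[0,0,10,0,0,0,0],[0,0,0,0,0,0,60],[0,0,0,0,0,0,120],[0,0,0,0,0,0,160],[0,0,0,0,0,0,160],[0,0,0,0,0,0,160],[0,0,0,0,0,0,160]]' 20
python3 -c "
from h import *
to(.5596,.137,.264,-2)"
```

```text
clock: 4.0
position: [0.56, 0.1372, 0.2667]
ee_rot: [[0.034, 0.999, -0.002], [0.999, -0.034, -0.0], [-0.0, -0.002, -1.0]]
ft_force: [-5.5, -0.3, 2.3]
gripper_width: 0.0566
grasp_force: 23.2
t 4.0 pos [0.56   0.1372 0.2667] head -1.94 tool d mm [-0.2 -0.4  2.7] rz 0.06 tilt [-0.1  -0.02] w 0.0566 F [-5.5 -0.3  2.3] M [-0.03  1.02 -0.03] g 23.20341467857361
```

```bash

python3 -m jog '[[0,-0.5,0,0,0,4,160],[0,0,0,0,0,5,160],[0,0,0,0,0,5,160],[0,0,0,0,0,5,160],[0,0,0,0,0,5,160],[0,0,0,0,0,5,160],[0,0,0,0,0,5,160],[0,0,0,0,0,3,160],[0,0,0,0,0,0,160],[0,0,0,0,0,0,160]]' 20
python3 - <<'E'
from h import *
to(.5596,.137,.264,-39)
cv2.imwrite("pics/s2.png",ctrl.snapshot("side"))
a=rectify("side",(.5596,.137),.108,.06,480)
cv2.imwrite("pics/c2.png",np.hstack([cv2.resize(rectify("side",(.5596,.137),.108,.03,400),None,fx=1,fy=1),rectify("top",(.5596,.137),.108,.03,400)]))
E
```

```text
clock: 5.25
position: [0.5597, 0.1373, 0.2667]
ee_rot: [[0.628, 0.778, -0.001], [0.778, -0.628, -0.0], [-0.001, -0.001, -1.0]]
ft_force: [-5.4, -0.7, 0.9]
gripper_width: 0.0571
grasp_force: 23.2
t 5.25 pos [0.5597 0.1373 0.2667] head -38.89 tool d mm [-0.3  0.1  2.7] rz 0.11 tilt [-0.06 -0.  ] w 0.0571 F [-5.4 -0.7  0.9] M [0.03 0.95 0.  ] g 23.189213275909424
```

View pics/c2.png

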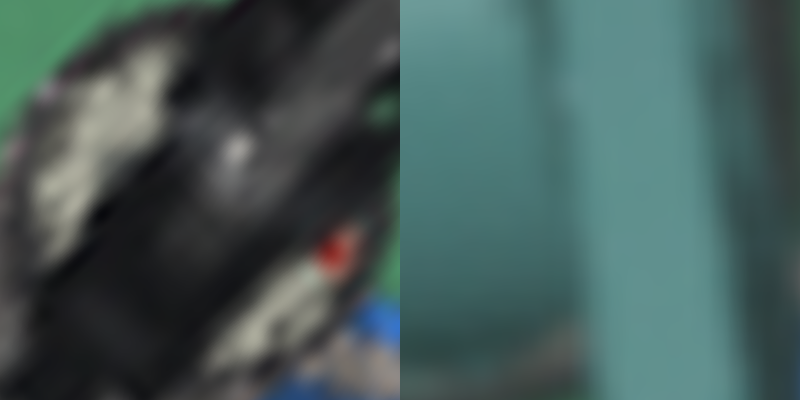

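Through the fingers the red mark is at (335,252) in the left crop, about -111°, close to where the pointer was. I'll release, rise and move over to the knob.

```bash

python3 -m jog '[[0,0,0,0,0,0,80],[0,0,0,0,0,0,0],[0,0,0,0,0,0,0],[0,0,0,0,0,0,0],[0,0,-20,0,0,0,0],[0,0,-24,0,0,0,0],[0,0,-20,0,0,0,0],[-37,12,0,0,0,0,0],[-35,12,0,0,0,0,0],[-35,12,0,0,0,0,0]]' 20
python3 - <<'E'
from h import *
to(.5205,.0312,.29,0); print(ctrl.observe()["joint_positions"])
cv2.imwrite("pics/s3.png",ctrl.snapshot("side"));cv2.imwrite("pics/t3.png",ctrl.snapshot("top"))
cv2.imwrite("pics/c3.png",np.hstack([rectify("side",(.5596,.137),.108,.03,400),cv2.resize(cv2.imread("pics/s3.png")[150:270,250:370],(400,400),interpolation=cv2.INTER_CUBIC)]))
E
```

```text
clock: 6.7
position: [0.5205, 0.0305, 0.331]
ee_rot: [[0.628, 0.778, 0.001], [0.778, -0.628, -0.0], [0.001, 0.001, -1.0]]
ft_force: [-0.0, 0.5, 0.3]
gripper_width: 0.0852
grasp_force: 0.0
t 6.7 pos [0.5205 0.0305 0.331 ] head -38.92 tool d mm [ 0.6 -0.5 41. ] rz -38.92 tilt [ 0.08 -0.02] w 0.0852 F [-0.   0.5  0.3] M [0.01 0.04 0.05] g 0.0
[-5.02298614e-02  4.94376166e-02  1.55732765e+00 -3.16214003e-04
  1.53335803e+00  6.29040450e-01]
```

View pics/c3.png

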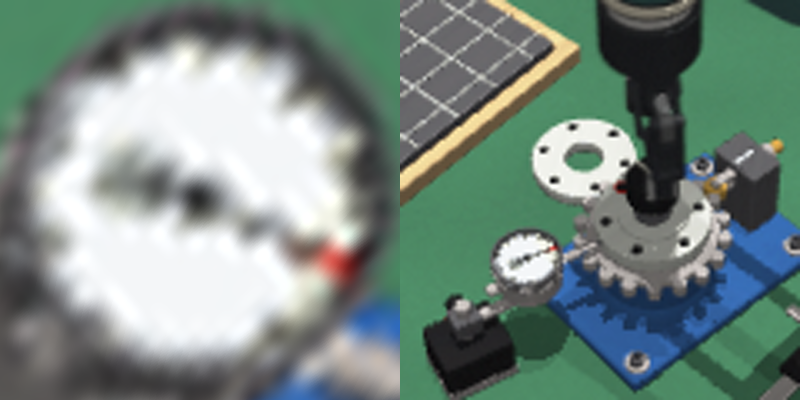

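The pointer and red mark now line up, both at about 24° below horizontal from the hub (198,198), with red at (337,260). The gauge reads zero and the gripper is over the knob, so I descend and grip.

```bash

python3 -m jog '[[0.5,-0.5,11,0,0,0,0],[0,0,15,0,0,0,0],[0,0,15,0,0,0,0],[0,0,0,0,0,0,80],[0,0,0,0,0,0,150],[0,0,0,0,0,0,200],[0,0,0,0,0,0,220],[0,0,0,0,0,0,220],[0,0,0,0,0,0,220],[0,0,0,0,0,0,220]]' 50
python3 -c "
from h import *
to(.5205,.0312,.29,-99)"
```

```text
clock: 8.1
position: [0.5207, 0.0323, 0.2905]
ee_rot: [[0.629, 0.778, 0.001], [0.778, -0.629, 0.0], [0.001, 0.0, -1.0]]
ft_force: [-2.5, 2.4, 5.5]
gripper_width: 0.0408
grasp_force: 52.7
t 8.1 pos [0.5207 0.0323 0.2905] head -38.94 tool d mm [-1.   0.5  0.5] rz 60.06 tilt [0.05 0.03] w 0.0408 F [-2.5  2.4  5.5] M [0.46 0.51 0.  ] g 52.672725319862366
```

```bash

python3 -m jog '[[0,0,0,0,0,4,220],[0,0,0,0,0,4,220],[0,0,0,0,0,4,220],[0,0,0,0,0,4,220],[0,0,0,0,0,4,220],[0,0,0,0,0,4,220],[0,0,0,0,0,4,220],[0,0,0,0,0,4,220],[0,0,0,0,0,4,220],[0,0,0,0,0,4,220]]' 50
python3 -c "
from h import *
to(.5205,.0312,.29,-99)"
python3 -m jog '[[0,0,0,0,0,3,220],[0,0,0,0,0,3,220],[0,0,0,0,0,3,220],[0,0,0,0,0,3,220],[0,0,0,0,0,3,220],[0,0,0,0,0,3,220],[0,0,0,0,0,2,220],[0,0,0,0,0,0,220],[0,0,0,0,0,0,220],[0,0,0,0,0,0,220]]' 50
python3 - <<'E'
from h import *
to(.5205,.0312,.29,-99)
cv2.imwrite("pics/s4.png",ctrl.snapshot("side"))
for k,n in((0,"s3"),(1,"s4")):
    im=cv2.imread(f"pics/{n}.png").astype(int);m=(im[...,2]-im[...,1]>40)&(im[...,2]-im[...,0]>40)
    ys,xs=np.nonzero(m[180:270,250:390]);P=np.array([ray("side",x+250,y+180,.094)[:2] for x,y in zip(xs,ys)])
    P=P-[.5207,.0315];P=P[abs(np.hypot(*P.T)-.0385)<.012]
    print(n,len(P),P.mean(0).round(4) if len(P) else "",np.degrees(np.arctan2(*P.mean(0)[::-1])) if len(P) else "")
E
python3 - <<'E'
import cv2,numpy as np
cv2.imwrite("pics/c4.png",cv2.resize(cv2.imread("pics/s4.png")[150:260,255:385],None,fx=5,fy=5,interpolation=cv2.INTER_CUBIC))
E
```

```text
clock: 9.35
position: [0.521, 0.0319, 0.2905]
ee_rot: [[0.982, 0.189, 0.002], [0.189, -0.982, -0.001], [0.002, 0.001, -1.0]]
ft_force: [-1.1, -0.7, 4.1]
gripper_width: 0.0405
grasp_force: 52.9
t 9.35 pos [0.521  0.0319 0.2905] head -79.09 tool d mm [-0.6  0.6  0.5] rz 19.91 tilt [ 0.1  -0.04] w 0.0405 F [-1.1 -0.7  4.1] M [0.26 0.29 0.23] g 52.864996790885925
clock: 10.6
position: [0.5209, 0.0317, 0.2905]
ee_rot: [[0.988, -0.156, 0.002], [-0.156, -0.988, -0.001], [0.002, 0.001, -1.0]]
ft_force: [-1.4, -1.1, 5.1]
gripper_width: 0.0405
grasp_force: 52.9
t 10.6 pos [0.5209 0.0317 0.2905] head -98.97 tool d mm [-0.4  0.5  0.5] rz 0.03 tilt [ 0.1  -0.07] w 0.0405 F [-1.4 -1.1  5.1] M [0.08 0.25 0.03] g 52.92515516281128
s3 6 [ 0.0387 -0.0035] -5.162208164451831
s4 0
```

View pics/c4.png

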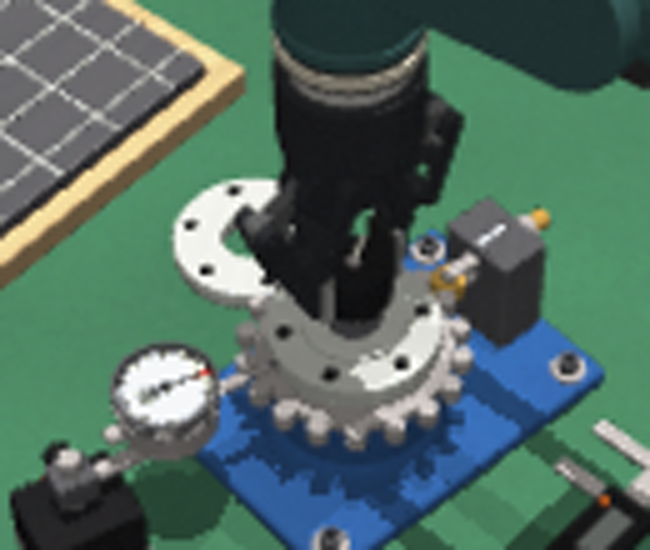

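The four visible holes are back at their starting pixels to within a pixel: (312,216), (321,225), (335,223) and (339,212). That fits exactly 60°, but only if the knob did not slip in the grip, so I'll check for the red hole.

```bash
python3 - <<'E'
from h import *
for n in("side","top"):
    im=ctrl.snapshot(n).astype(int)
    for a in(-5,-25,-45,-65):
        r=np.radians(a);u,v=proj(n,[.5207+.0385*np.cos(r),.0315+.0385*np.sin(r),.094]);u,v=int(round(u)),int(round(v))
        w=im[v-2:v+3,u-2:u+3];print(n,a,(u,v),(w[...,2]-w[...,1]).max(),w.reshape(-1,3).mean(0).round())
to(.5205,.0312,.29,-99)
E
```

```text
side -5 (315, 206) 1 [25. 23. 22.]
side -25 (319, 204) 1 [29. 27. 26.]
side -45 (324, 203) 4 [40. 39. 40.]
side -65 (329, 203) 2 [20. 19. 19.]
top -5 (283, 197) -45 [125. 126.  79.]
top -25 (287, 199) -47 [128. 130.  81.]
top -45 (292, 201) -32 [122. 123.  81.]
top -65 (295, 206) -28 [127. 129.  87.]
t 10.75 pos [0.5209 0.0317 0.2905] head -98.97 tool d mm [-0.4  0.5  0.5] rz 0.03 tilt [ 0.1  -0.08] w 0.0408 F [-1.9 -0.7  5.3] M [0.06 0.26 0.04] g 52.92529106140137
```

The red hole is hidden behind the fingers, which fits -65°; at its start position it would also be hidden. The torque settles it. A slipping grip would leave the detent wound up by about 0.2 N m. Mz is 0.03 to 0.04 N m, the spindle sits on a stop, and the tool turned 60.0°. I'm handing in.

```bash
python3 -c "
from station import ctrl
print(ctrl.finish_job())"
```

```text
the job is handed in; nothing more can be done
None
```

I zeroed the gauge and let go of the bezel, then turned the knob 60° clockwise to the third stop, and handed in still gripping it at about 53 N; the red datum hole was hidden by the fingers, so I confirmed the stop from the other flange holes and the near-zero torque rather than seeing it directly.

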